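Set out the finds trays under the hand-rest bar

TASK

Move the three white solvent dispensers from in front of the riser and stand them upright in the steel caddy, draw out every finds tray that is hidden in the bays behind them (two or three are there), and set the trays flat and side by side on the green mat between the two notched rests, crosswise to the line joining the rests and centred on it. Once all the trays are in place, lay the wooden hand-rest bar across the two rests, down in both notches and centred lengthwise, so that it bridges the trays; leave the other things on the bench where they are.

Things in the scene. Friction and masses are not known exactly. Their poses are not given: they have to be found in the camera images.
- riser: Fixed low plywood riser, 130 (x) x 312 (y) x 62 mm high, origin at the centre of its underside on the table; its open front faces its own -x (to the robot). Under its 8 mm roof (underside 54 mm up, front edge of the roof at x = -65 mm) are three bays, centred at y = -100, 0 and +100 mm, 88 mm wide, with a stop board 65 mm in from the roof's front edge. Fixed vials 35 mm tall stand on the roof's rear edge.
- station: Fixed green cutting mat, 300 (x) x 180 (y) x 3 mm, origin at the centre of its underside on the table. Two aluminium rests stand on it at x = -130 and +130 mm (each 24 mm along x, 64 mm along y). The top of each has a notch open along x: 34 mm wide, centred on y = 0, its floor 66 mm above the table, cheeks up to 80 mm. The free space between the rests is 236 mm long.
- caddy: Fixed shallow steel caddy, open on top, outside 230 (x) x 84 (y) x 15 mm high, walls 4 mm, floor about 4 mm thick, origin at the centre of its underside on the table. It takes three dispensers in a row along its x.
- bar_c (a point): Loose plain wooden hand-rest bar, 300 (own x) x 22 (y) x 20 mm (z), 130 g; this point is its centre. It starts flat on the table in front of the robot.
- tray0_c (a point): Loose open cardboard tray, 104 (own x) x 52 (y) mm, 140 g, may be absent; starts in bay 0 (riser y = -100 mm), sticking out 50 mm from under the roof. Other walls 4 mm thick, 40 high; floor 4; the front wall, at own x -52 to -42, towards the robot at the start, is 10 thick, 48 high: grip it from above (the 35 mm inside it hold only a flat sherd 10 mm up). Point: centre, 24 mm up.
- bottle0_c (a point): Loose white square solvent dispenser (rigid, closed), body 54 x 54 x 60 mm high, with a round steel cap on top 32 mm in diameter, 60 to 84 mm above its underside; 220 g. Point: on its axis (own z, up), 42 mm above its underside. Starts standing close in front of bay 0, so that a tray there cannot be drawn out.
- tray1_c (a point): Loose open cardboard tray, 104 (own x) x 52 (y) mm, 140 g, may be absent; starts in bay 1 (riser y = 0 mm), sticking out 50 mm from under the roof. Other walls 4 mm thick, 40 high; floor 4; the front wall, at own x -52 to -42, towards the robot at the start, is 10 thick, 48 high: grip it from above (the 35 mm inside it hold only a flat sherd 10 mm up). Point: centre, 24 mm up.
- bottle1_c (a point): Loose white square solvent dispenser (rigid, closed), body 54 x 54 x 60 mm high, with a round steel cap on top 32 mm in diameter, 60 to 84 mm above its underside; 220 g. Point: on its axis (own z, up), 42 mm above its underside. Starts standing close in front of bay 1, so that a tray there cannot be drawn out.
- tray2_c (a point): Loose open cardboard tray, 104 (own x) x 52 (y) mm, 140 g, may be absent; starts in bay 2 (riser y = 100 mm), sticking out 50 mm from under the roof. Other walls 4 mm thick, 40 high; floor 4; the front wall, at own x -52 to -42, towards the robot at the start, is 10 thick, 48 high: grip it from above (the 35 mm inside it hold only a flat sherd 10 mm up). Point: centre, 24 mm up.
- bottle2_c (a point): Loose white square solvent dispenser (rigid, closed), body 54 x 54 x 60 mm high, with a round steel cap on top 32 mm in diameter, 60 to 84 mm above its underside; 220 g. Point: on its axis (own z, up), 42 mm above its underside. Starts standing close in front of bay 2, so that a tray there cannot be drawn out.
- jar: Bystander: amber jar, 52 mm in diameter, 60 mm high, origin under its centre.
- vial: Bystander: small glass vial standing on the riser's roof near its rear edge, 34 mm in diameter, 36 mm high, origin under its centre.
- scale_block: Bystander: black scale block, 90 x 22 x 12 mm, lying between riser and mat, origin under its centre.
- loupe: Bystander: black loupe, 42 mm in diameter, 30 mm high, origin under its centre.
Mind the look-alikes: they are no part of the job. What is shaped like the caddy but purple is not meant.

How it is judged (in metres and radians):
On the way, in this order (a step that is already met when the one before it is completed fails the run):
1. all the trays that are there stand on the mat between the rests (x of tray0_c in the frame of station between -0.09 and 0.09 m and y of tray0_c in the frame of station between -0.035 and 0.035 m and z of each of tray0_c, tray1_c, tray2_c in the frame of station below 0.033 m and angle between each of tray0_c, tray1_c, tray2_c's own z axis and vertical below 0.1 rad and angle between the x axis of each of tray0_c, tray1_c, tray2_c and the y axis of station, either way round below 0.35 rad and x of tray1_c in the frame of station between -0.09 and 0.09 m and y of tray1_c in the frame of station between -0.035 and 0.035 m and x of tray2_c in the frame of station between -0.09 and 0.09 m and y of tray2_c in the frame of station between -0.035 and 0.035 m), for 0.2 s.
2. the bar lies in the notches of both rests (x of bar_c in the frame of station between -0.02 and 0.02 m and y of bar_c in the frame of station between -0.012 and 0.012 m and z of bar_c in the frame of station between 0.071 and 0.081 m and angle between the x axis of bar_c and the x axis of station, either way round below 0.08 rad), for 0.2 s.
At the end, for the whole second after the job is handed in: Every tray that is there stands flat on the mat between the rests, its centre within 35 mm of the line through the rests and its length across that line to within 0.35 rad; every dispenser stands upright on the floor of the caddy; the bar lies in both notches, centred to 20 mm; all at rest (all of step 1 and all of step 2 and x of bottle0_c in the frame of caddy between -0.095 and 0.095 m and y of bottle0_c in the frame of caddy between -0.022 and 0.022 m and z of each of bottle0_c, bottle1_c, bottle2_c in the frame of caddy below 0.052 m and angle between each of bottle0_c, bottle1_c, bottle2_c's own z axis and vertical below 0.1 rad and x of bottle1_c in the frame of caddy between -0.095 and 0.095 m and y of bottle1_c in the frame of caddy between -0.022 and 0.022 m and x of bottle2_c in the frame of caddy between -0.095 and 0.095 m and y of bottle2_c in the frame of caddy between -0.022 and 0.022 m and linear speed of each of tray0, tray1, tray2, bottle0, bottle1, bottle2, bar below 0.03 m/s); the robot touches nothing.
It fails at once if a bystander (jar, vial, scale block, loupe) is moved more than 4 cm (distance of any of jar, vial, scale_block, loupe from where it was at the start of the episode above 0.04 m).
Of tray0, tray1, tray2 only 2 to 3 are there at a start; the rules pass over those that are not, and their reading is None.
At some moment in a run one of bar, tray0, tray1, tray2 may be knocked a few centimetres aside while the robot is not near it.
It also fails if it takes over 210 s, if anything falls off the work surface, if the arm or the gripper's body presses on something with over 40 N, if the wrist force passes 120 N, or if a joint passes its speed limit or range.

ROBOT

A 6-joint arm with a two-finger parallel gripper is mounted at the origin on the work surface. World frame = base frame: x ahead of the robot, y to its left, z up, the work surface at z = 0. Lengths are in mm, angles in degrees, forces in N, time in s.
With the tool pointing down it reaches from about 350 to 850 mm from the base axis. Payload 8.1 kg.
Tool frame: the origin (TCP) lies at the centre of the arm's flange, where the gripper is bolted on; the fingertips stand 173 mm ahead of it and the grasp point (between the pads) lies 155 mm ahead of it; z points along the fingers, y is the line along which they close (so a half turn about z gives the same grasp; the last joint's range is limited). The gripper opens to 85 mm and grips with 20 to 120 N. Pads are 22 mm wide; open, the fingers measure 114 mm over their backs; the gripper's body (76 mm by 85 mm) begins 54 mm behind the grasp point. The pads swing forward as they close: fully open they stand 13 mm farther back than shut.
Start: joints at [-69.179, 7.471, 85.268, -0, 87.261, -4.893], TCP at [260.351, -540.578, 404.692] pointing down, gripper open.
Joint ranges: [-169.43, 169.43], [-51.17, 129.36], [1.28, 143.12], [-76.62, 256.62], [0, 156.53], [-152.29, 152.29]. Speed limits (degrees/s): [136.94, 136.94, 159.86, 180, 180, 180].

INTERFACE

Orientations are given as [roll, pitch, yaw] about the fixed x, y, z axes, in that order (R = Rz(yaw) Ry(pitch) Rx(roll)).
In Python, from bench import * gives the robot as it stands.
- The arm moves only by the shell command python3 -m jog 'ROWS' [FORCE]. ROWS is text: rows parted by semicolons, each of 7 numbers parted by spaces: the shift along the tool's x, y, z scaled (see below), then the turn, a rotation vector about the tool's x, y, z scaled (see below), then the closure, from -1 (fully open) to 1 (shut). In form: tx ty tz wx wy wz hand; .... A call has 1 to 5 rows; each row shifts and turns the commanded pose from where the row before left it, along the tool's axes as they then stand; what a row does not reach is not made up. The controller multiplies each number of a shift by 0.1 m and each number of a turn by 60 degrees. A row lasts 1/8 s, in which the tool goes at most 62.5 mm and 10.7 degrees, less where a joint would pass 70% of its speed; a pose out of reach is approached as far as the arm can. A call with a number of a shift or a turn outside -1 to 1 is refused whole. A call with a gripper value outside its range is refused whole. The fingers move at their own pace and stop on an object; FORCE is the grip in N (left out, the last holds). Time passes only in rows, so rows that do not move let the fingers close. It gives the time, the measured TCP pose, the force, the opening and the grip force at its end, in the units of the state.
- sense(): the state, without advancing time (a new reading comes with each control period).
- snapshot(name): name is "scene" or "top" or "wrist"; returns a dict with "img" (384x512x3 uint8, red, green, blue), "fx", "fy", "cx", "cy" (pixels), "dist" ([k1, k2, p1, p2, k3] as OpenCV has them; the pictures are not rectified), "extrinsics" (4x4, takes a point from camera to world coordinates). Camera axes: x right, y down, z forward; pixel columns grow to the right and rows downward; lengths in mm; the calibration is good to about 2 mm. A picture is of the moment at which its call begins. There is no depth.
- hand_in(): hands the job in; it is judged then, once.
The state is a dict: "time": time; "joint_pos": joint angles; "qd": joint speeds; "joint_efforts": joint torques, N m; "tool_pos": TCP position; "tcp_rot": TCP orientation; "ft_force": force on the tool from outside, world axes, zero at the start; "wrist_torque": the same for the moment, N m; "finger_gap": finger opening in mm; "grip_force": force on a finger pad.
Only numpy, scipy, OpenCV 4.12 (cv2) and the standard library are available. Lean on these libraries where they do the work, as an engineer would, in place of code of your own. Each camera call takes 0.05 s, during which the arm holds its last target. There are 200 camera calls.

## Working session

There is one attempt and no reset: what is moved stays moved. The work goes in short steps, Python scripts to look and compute and a shell command to move; the robot and the scene stay as the last step left them, time stands still between calls to the robot, and variables do not carry over. Pictures are saved under pics/ and viewed, at most 14 in all, crops included, and the job is handed in when it is done.

```bash
ls; mkdir -p pics; python3 - <<'E'
from bench import *
import cv2
for n in ["scene","top"]:
    s=snapshot(n); cv2.imwrite(f"pics/{n}0.png",cv2.resize(s["img"][:,:,::-1],(800,600),interpolation=cv2.INTER_CUBIC))
    print(n,s["fx"],s["cx"],s["cy"],s["dist"],s["extrinsics"])
print(sense())
E
```

```text
pics
scene 358.30019478947537 256.9698871564779 195.69659376405133 [-0.08342101  0.          0.          0.          0.        ] [[-2.54429428e-01  7.85703386e-01 -5.63858010e-01  9.79403780e+02]
 [ 9.66979090e-01  2.15567798e-01 -1.35948388e-01  8.04134686e+01]
 [ 1.47345208e-02 -5.79828176e-01 -8.14605536e-01  7.76875212e+02]
 [ 0.00000000e+00  0.00000000e+00  0.00000000e+00  1.00000000e+00]]
top 409.7409067789124 254.24699572445616 185.64258161585093 [-0.15102177  0.          0.          0.          0.        ] [[-2.61172294e-02 -9.81011938e-01  1.92180821e-01  2.76302434e+02]
 [-9.99650549e-01  2.64150426e-02 -1.01274699e-03 -2.37451176e+01]
 [-4.08294769e-03 -1.92140114e-01 -9.81359010e-01  1.06627474e+03]
 [ 0.00000000e+00  0.00000000e+00  0.00000000e+00  1.00000000e+00]]
{'time': 0.1, 'joint_pos': array([-6.91774608e+01,  7.51024267e+00,  8.53217431e+01,  1.10242086e-03,
        8.72615086e+01, -4.89350869e+00]), 'qd': array([ 0.01224147, -0.09362686, -0.17739462, -0.06896278, -0.04855692,
       -0.05172936]), 'joint_efforts': array([ 2.58744767e-03, -5.70950961e+01, -5.01939368e+01,  4.16210571e-05,
        8.19324749e-03, -7.88315674e-05]), 'tool_pos': array([ 260.29492094, -540.37693165,  403.76713769]), 'tcp_rot': array([-1.79906940e+02, -9.07249958e-03,  2.57159870e+01]), 'ft_force': array([-0.21442387,  0.52530362, -0.72146088]), 'wrist_torque': array([-0.02796239,  0.03154633, -0.0335414 ]), 'grip_force': 0.0, 'finger_gap': 85.29560512506934}
```

View pics/top0.png

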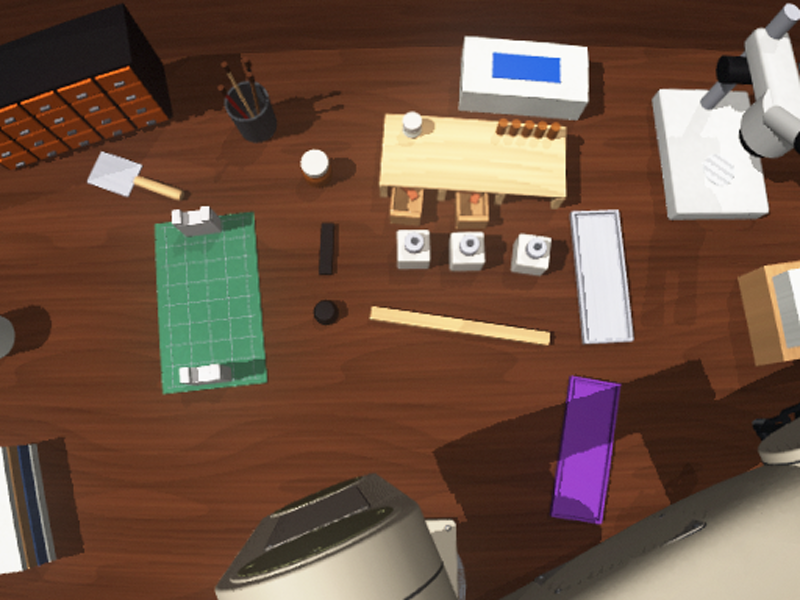

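View pics/scene0.png

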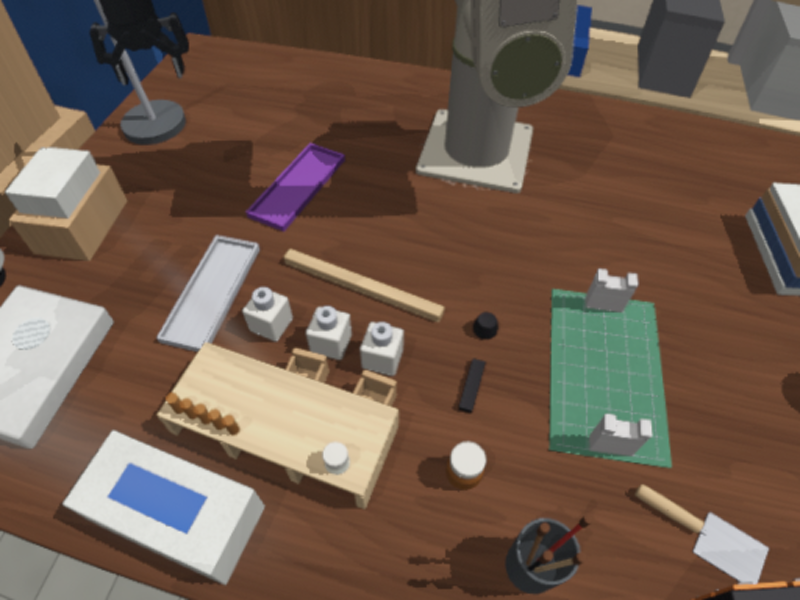

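The top view shows the dispensers at (413,249), (466,250) and (531,253), and trays sticking out at (406,205) in bay 2 and (472,207) in bay 1. Bay 0, at about (545,200), looks empty. The bar is at (460,325) and the mat at (212,302), with rests at (195,218) and (205,374). There are two caddy candidates: grey-white at (602,276) and purple at (585,450). The steel one is meant, since purple is ruled out. I'll confirm it in a crop and measure.

```bash
cat > h.py <<'E'
import numpy as np, cv2
from bench import *
np.set_printoptions(precision=1,suppress=True)
def cast(s,px,z):
    px=np.asarray(px,float).reshape(-1,1,2)
    K=np.array([[s["fx"],0,s["cx"]],[0,s["fy"],s["cy"]],[0,0,1]])
    u=cv2.undistortPoints(px,K,np.array(s["dist"]))[:,0]
    E=np.array(s["extrinsics"]); d=np.c_[u,np.ones(len(u))]@E[:3,:3].T; o=E[:3,3]
    return (o+d*((z-o[2])/d[:,2])[:,None])[:,:2]
def proj(s,P):
    E=np.linalg.inv(np.array(s["extrinsics"]));K=np.array([[s["fx"],0,s["cx"]],[0,s["fy"],s["cy"]],[0,0,1]])
    return cv2.projectPoints(np.array(P,float).reshape(-1,1,3),cv2.Rodrigues(E[:3,:3])[0],E[:3,3],K,np.array(s["dist"]))[0][:,0]
def blobs(m,box,amin=60):
    "box in full-res px x0 y0 x1 y1"
    k=np.zeros(m.shape,np.uint8);x0,y0,x1,y1=box;k[y0:y1,x0:x1]=m[y0:y1,x0:x1]
    return [c for c in cv2.findContours(k,cv2.RETR_EXTERNAL,cv2.CHAIN_APPROX_NONE)[0] if cv2.contourArea(c)>amin]
def rect(s,c,z):
    (x,y),(w,h),a=cv2.minAreaRect(cast(s,c,z).astype(np.float32)); return np.array([x,y,w,h,a])
def crop(s,box,k,name):
    x0,y0,x1,y1=box;cv2.imwrite(name,cv2.resize(s["img"][y0:y1,x0:x1,::-1],None,fx=k,fy=k,interpolation=cv2.INTER_CUBIC))
E
python3 - <<'E'
from h import *
s=snapshot("top");im=s["img"];hsv=cv2.cvtColor(im,cv2.COLOR_RGB2HSV);H,S,V=[hsv[...,i] for i in range(3)]
crop(s,(230,65,410,235),3.5,"pics/crop1.png")
for c in blobs(((H>60)&(H<90)&(S>80)).astype(np.uint8),(80,120,190,270),300): print("mat",rect(s,c,3))
w=((S<50)&(V>110)).astype(np.uint8)
for c in blobs(w,(362,125,412,225),300): print("caddy",rect(s,c,15))
for c in blobs(w,(245,140,362,180)): print("bott",rect(s,c,60),cv2.boundingRect(c))
for c in blobs(w,(100,125,170,250),20): print("rest",rect(s,c,80),cv2.boundingRect(c))
y=((H>12)&(H<32)&(S>50)&(V>170)).astype(np.uint8)
for c in blobs(y,(230,60,370,235),100): print("wood",cv2.boundingRect(c),"bar",rect(s,c,20),"riser",rect(s,c,62))
E
```

```text
mat [475.7 300.1 298.8 180.    5.3]
caddy [ 499.7 -372.8  231.6   90.     1.1]
bott [ 528.  -243.6   60.9   65.5   80.2] (327, 150, 26, 26)
bott [ 536.9 -139.7   56.1   63.    88.5] (288, 148, 23, 25)
bott [541.7 -51.5  51.   62.9  88.5] (254, 147, 21, 25)
rest [344.  283.3  29.3  72.4   5. ] (115, 233, 30, 14)
rest [594.8 305.5  45.   73.3   4.1] (110, 132, 29, 19)
wood (237, 196, 115, 25) bar [ 419.9 -126.2  298.8   21.5   79.9] riser [ 414.1 -122.1  286.9   20.7   79.9]
wood (250, 120, 21, 19) bar [634.9 -43.8  53.8  49.9  85.1] riser [620.6 -43.   51.6  47.8  85.1]
wood (243, 73, 119, 69) bar [ 694.  -162.1  323.5  192.3   85.1] riser [ 677.2 -156.6  310.5  184.6   85.1]
```

View pics/crop1.png

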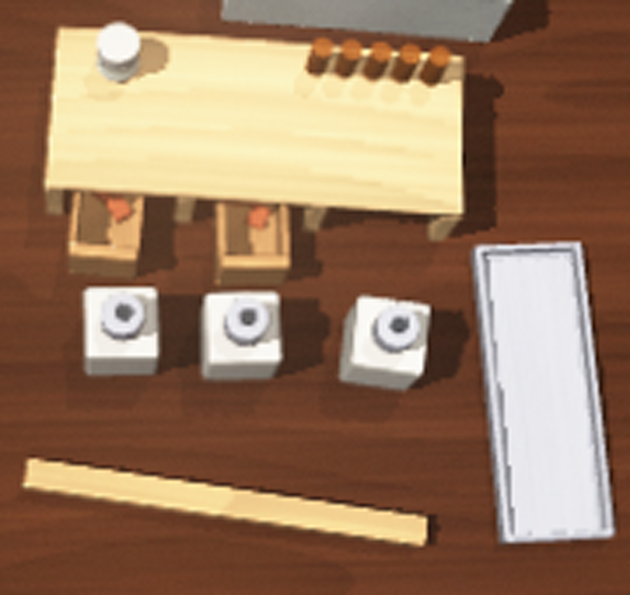

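The crop confirms the grey-white open tray at crop (545,390) as the steel caddy; the other candidate is purple. Bay 0 is empty, and the trays are in bays 1 and 2. Next I'll cast the corner and cap pixels read from the crop.

```bash
python3 - <<'E'
from h import *
s=snapshot("top")
def c(p,z): return cast(s,np.array([230,65])+(np.array(p,float)+.5)/3.5-.5,z)
print("caps 2,1,0",c([(124,314),(247,319),(398,327)],84).tolist())
for n,p in dict(b2=[(86,289),(157,287)],b1=[(204,294),(280,292)],b0=[(358,297),(430,305)]).items():
    q=c(p,60);d=q[1]-q[0];print(n,q,np.degrees(np.arctan2(d[0],-d[1])),"yaw",np.linalg.norm(d))
q=c([(475,247),(580,242),(612,537),(502,541)],15);print("caddy",q,q.mean(0),np.degrees(np.arctan2(*(q[0]-q[3])[::-1])),np.degrees(np.arctan2(*(q[1]-q[2])[::-1])))
q=c([(47,187),(463,213)],62);d=q[1]-q[0];print("riser front",q,np.linalg.norm(d),np.degrees(np.arctan2(d[0],-d[1])))
q=c([(70,257),(138,262),(218,269),(290,269)],48);print("tray front",q)
# overlay check: rests with station hypothesis
im=s["img"].copy();a=np.radians(5.3);R=np.array([[np.cos(a),-np.sin(a)],[np.sin(a),np.cos(a)]])
P=[]
for sx in(-130,130):
  for dx,dy in((-12,-32),(12,-32),(12,32),(-12,32)):
    P.append([*(R@[sx+dx,dy]+[475.7,300.1]),80])
for u in proj(s,P): im[tuple(np.round(u[::-1]).astype(int))]=(255,0,0)
s["img"]=im;crop(s,(95,115,185,260),4,"pics/st.png")
E
```

```text
caps 2,1,0 [[547.0412991166471, -53.68359464098741], [541.1321939785206, -140.86890762502668], [532.7057845571585, -248.68480157220918]]
b2 [[573.3 -27.3]
 [573.4 -79.1]] 0.15571695472078925 yaw 51.83274239751679
b1 [[ 567.3 -113.2]
 [ 567.4 -169. ]] 0.17656926996218328 yaw 55.719090689251416
b0 [[ 562.3 -226.2]
 [ 555.1 -279.2]] -7.756859785452386 yaw 53.51641974533106
caddy [[ 613.5 -329.9]
 [ 616.3 -414.6]
 [ 384.7 -417.3]
 [ 384.7 -332.1]] [ 499.8 -373.5] 0.5368668603160422 0.6688761188058724
riser front [[ 652.2   -0.5]
 [ 625.1 -309.5]] 310.2110236655313 -5.014099704303467
tray front [[ 601.9  -16.1]
 [ 596.6  -66.4]
 [ 589.7 -125.6]
 [ 588.5 -179.2]]
```

View pics/st.png

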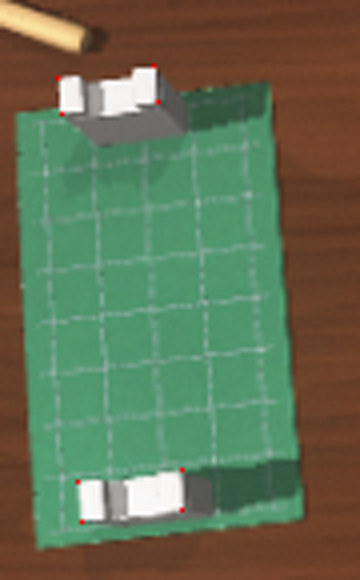

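The station fits at (475.7, 300.1) with yaw 5.3°: the red points sit on the rest corners. Starting with dispenser 0.

```bash
python3 -m jog '0 0 0 0 0 0.143 -1;0 0 0 0 0 0.143 -1;0 0 0 0 0 0.143 -1'; python3 -m jog '0.45 -0.48 0.1 0 0 0 -1;0.45 -0.48 0.1 0 0 0 -1;0.45 -0.48 0.1 0 0 0 -1;0.45 -0.48 0.1 0 0 0 -1;0.45 -0.48 0.1 0 0 0 -1'; python3 -m jog '0.47 -0.52 0.1 0 0 0 -1;0 0 0 0 0 0 -1;0 0 0 0 0 0 -1'
```

```text
time: 0.57
tool_pos: [260.3, -540.5, 404.4]
tcp_rot: [-180.0, 0.0, -0.3]
ft_force: [-1.1, -0.8, -1.0]
finger_gap: 85.4
grip_force: 0.0
time: 1.2
tool_pos: [472.8, -313.6, 357.5]
tcp_rot: [180.0, -0.0, -0.0]
ft_force: [0.3, -0.7, -0.6]
finger_gap: 85.7
grip_force: 0.0
time: 1.58
tool_pos: [513.3, -269.2, 348.7]
tcp_rot: [180.0, 0.0, 0.0]
ft_force: [-0.8, -0.2, 0.2]
finger_gap: 85.4
grip_force: 0.0
```

```bash
python3 -m jog '0.194 -0.205 0 0 0 0 -1;0 0 0.36 0 0 0 -1;0 0 0.36 0 0 0 -1;0 0 0.36 0 0 0 -1;0 0 0 0 0 0 -1'; python3 -m jog '0 0 0 0 0 0 1;0 0 0 0 0 0 1;0 0 0 0 0 0 1;0 0 0 0 0 0 1;0 0 0 0 0 0 1' 50;python3 -m jog '0 0 0 0 0 0 1;0 0 0 0 0 0 1;0 0 0 0 0 0 1;0 0 0 0 0 0 1;0 0 0 0 0 0 1'
```

```text
time: 2.2
tool_pos: [530.4, -249.6, 237.7]
tcp_rot: [-179.8, 0.3, -0.2]
ft_force: [-0.3, -0.0, 0.2]
finger_gap: 85.1
grip_force: 0.0
time: 2.82
tool_pos: [533.3, -249.4, 242.8]
tcp_rot: [179.9, -0.1, -0.0]
ft_force: [-0.6, -0.6, 7.6]
finger_gap: 30.2
grip_force: 49.2
time: 3.45
tool_pos: [533.3, -249.4, 242.9]
tcp_rot: [179.9, -0.1, -0.0]
ft_force: [-1.1, -1.0, 7.1]
finger_gap: 29.7
grip_force: 49.2
```

```bash
python3 -m jog '0 0 -0.5 0 0 0 1;0 0 -0.5 0 0 0 1;0.13 0.41 0 0 0 0 1;0.13 0.41 0 0 0 0 1;0.13 0.41 0 0 0 0 1'; python3 -m jog '0 0 0 0 0 0 1;0 0 0 0 0 0 1'; python3 - <<'E'
from h import *
s=snapshot("top");crop(s,(300,65,430,235),3.5,"pics/c2.png")
E
```

```text
time: 4.08
tool_pos: [572.0, -372.8, 341.1]
tcp_rot: [180.0, -0.0, 0.0]
ft_force: [-0.5, -0.5, -1.8]
finger_gap: 29.9
grip_force: 50.6
time: 4.32
tool_pos: [571.5, -371.6, 340.3]
tcp_rot: [-179.9, 0.1, -0.0]
ft_force: [-1.4, 0.6, -1.9]
finger_gap: 30.1
grip_force: 50.7
```

View pics/c2.png

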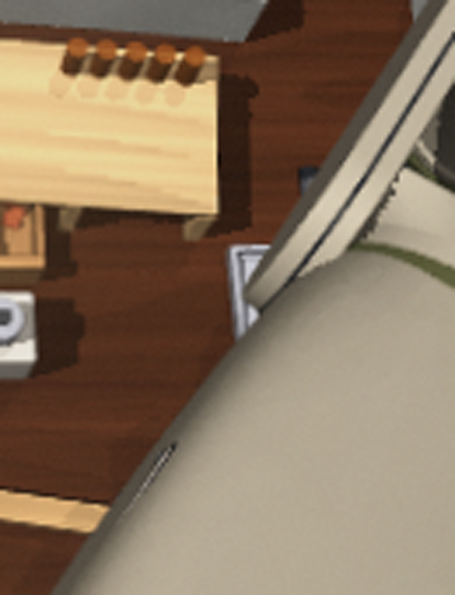

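Bay 0 is clear and empty. The arm hides the caddy, but the wrist force of about -1.9 N shows the dispenser is held.

```bash
python3 -m jog '0 0 0.4 0 0 0 1;0 0 0.4 0 0 0 1;0 0 0.1 0 0 0 1;0 0 0.04 0 0 0 1;0 0 0 0 0 0 1';python3 -m jog '0 0 0 0 0 0 -1;0 0 0 0 0 0 -1;0 0 0 0 0 0 -1;0 0 0 0 0 0 -1;0 0 0 0 0 0 -1'; python3 -m jog '0 0 -0.4 0 0 0 -1;0 0 -0.4 0 0 0 -1;0 0 -0.2 0 0 0 -1;0 0 0 0 0 0 -1'
```

```text
time: 5.0
tool_pos: [572.3, -372.1, 248.9]
tcp_rot: [179.9, -0.1, -0.0]
ft_force: [-0.1, -0.2, -2.1]
finger_gap: 29.6
grip_force: 50.7
time: 5.62
tool_pos: [571.6, -371.9, 246.9]
tcp_rot: [180.0, 0.0, -0.0]
ft_force: [0.0, -0.2, -0.2]
finger_gap: 85.3
grip_force: 0.0
time: 6.12
tool_pos: [572.1, -372.3, 348.8]
tcp_rot: [179.9, -0.2, -0.0]
ft_force: [0.5, 0.0, -0.8]
finger_gap: 85.9
grip_force: 0.0
```

```bash
python3 -m jog '-0.062 -0.463 0 0 0 0 -1;-0.062 -0.463 0 0 0 0 -1;-0.062 -0.463 0 0 0 0 -1;-0.062 -0.463 0 0 0 0 -1;-0.062 -0.463 0 0 0 0 -1'; python3 -m jog '0 0 0 0 0 0 -1;0 0 0.35 0 0 0 -1;0 0 0.35 0 0 0 -1;0 0 0.35 0 0 0 -1;0 0 0 0 0 0 -1'; python3 -m jog '0 0 0 0 0 0 1;0 0 0 0 0 0 1;0 0 0 0 0 0 1;0 0 0 0 0 0 1;0 0 0 0 0 0 1' 50;python3 -m jog '0 0 0 0 0 0 1;0 0 0 0 0 0 1'
```

```text
time: 6.75
tool_pos: [539.7, -138.7, 344.2]
tcp_rot: [-179.9, 0.2, -0.0]
ft_force: [0.1, 0.5, 0.8]
finger_gap: 85.4
grip_force: 0.0
time: 7.38
tool_pos: [538.4, -140.3, 236.9]
tcp_rot: [-179.8, 0.5, -0.1]
ft_force: [-0.2, -0.3, -0.2]
finger_gap: 85.3
grip_force: 0.0
time: 8.0
tool_pos: [541.4, -140.8, 243.6]
tcp_rot: [179.9, -0.1, -0.0]
ft_force: [-0.9, -1.1, 5.5]
finger_gap: 30.0
grip_force: 49.2
time: 8.25
tool_pos: [541.4, -140.8, 243.7]
tcp_rot: [179.9, -0.1, -0.0]
ft_force: [-1.0, -1.9, 6.5]
finger_gap: 30.1
grip_force: 49.2
```

```bash
python3 -m jog '0 0 -0.5 0 0 0 1;0 0 -0.5 0 0 0 1;-0.083 0.465 0 0 0 0 1;-0.083 0.465 0 0 0 0 1;-0.083 0.465 0 0 0 0 1'; python3 -m jog '-0.083 0.465 0 0 0 0 1;-0.083 0.465 0 0 0 0 1;0 0 0 0 0 0 1;0 0 0 0 0 0 1'
```

```text
time: 8.88
tool_pos: [515.4, -281.0, 342.3]
tcp_rot: [180.0, -0.0, 0.0]
ft_force: [0.0, -0.7, -2.4]
finger_gap: 29.7
grip_force: 50.4
time: 9.38
tool_pos: [499.0, -372.7, 341.6]
tcp_rot: [-179.9, 0.0, -0.1]
ft_force: [-0.2, 0.4, -2.5]
finger_gap: 30.3
grip_force: 50.4
```

```bash
python3 -m jog '0 0 0.4 0 0 0 1;0 0 0.4 0 0 0 1;0 0 0.1 0 0 0 1;0 0 0.035 0 0 0 1;0 0 0 0 0 0 1';python3 -m jog '0 0 0 0 0 0 -1;0 0 0 0 0 0 -1;0 0 0 0 0 0 -1;0 0 0 0 0 0 -1;0 0 0 0 0 0 -1'; python3 -m jog '0 0 -0.4 0 0 0 -1;0 0 -0.4 0 0 0 -1;0 0 -0.2 0 0 0 -1;0 0 0 0 0 0 -1;0 0 0 0 0 0 -1'; python3 -m jog '0.069 -0.457 0 0 0 0 -1;0.069 -0.457 0 0 0 0 -1;0.069 -0.457 0 0 0 0 -1;0.069 -0.457 0 0 0 0 -1;0.069 -0.457 0 0 0 0 -1';python3 -m jog '0.069 -0.457 0 0 0 0 -1;0.069 -0.457 0 0 0 0 -1;0 0 0 0 0 0 -1;0 0 0 0 0 0 -1'
```

```text
time: 10.0
tool_pos: [499.9, -373.0, 250.2]
tcp_rot: [179.9, -0.1, 0.0]
ft_force: [-0.4, 0.4, -0.3]
finger_gap: 30.1
grip_force: 50.5
time: 10.62
tool_pos: [499.1, -372.9, 248.4]
tcp_rot: [-180.0, 0.0, -0.0]
ft_force: [0.2, 0.6, -0.2]
finger_gap: 85.0
grip_force: 0.0
time: 11.25
tool_pos: [498.7, -372.5, 346.3]
tcp_rot: [-179.9, 0.1, -0.0]
ft_force: [0.1, 0.3, 0.2]
finger_gap: 85.5
grip_force: 0.0
time: 11.88
tool_pos: [533.1, -142.7, 345.9]
tcp_rot: [-179.9, 0.2, -0.0]
ft_force: [1.0, 0.1, 0.1]
finger_gap: 85.7
grip_force: 0.0
time: 12.38
tool_pos: [547.1, -53.0, 346.7]
tcp_rot: [-180.0, 0.2, 0.0]
ft_force: [0.4, -1.1, -0.2]
finger_gap: 85.5
grip_force: 0.0
```

```bash
python3 -m jog '0 0 0.34 0 0 0 -1;0 0 0.34 0 0 0 -1;0 0 0.34 0 0 0 -1;0 0 0 0 0 0 -1'; python3 -m jog '0 0 0 0 0 0 1;0 0 0 0 0 0 1;0 0 0 0 0 0 1;0 0 0 0 0 0 1;0 0 0 0 0 0 1' 50;python3 -m jog '0 0 0 0 0 0 1;0 0 0 0 0 0 1;0 0 -0.5 0 0 0 1;0 0 -0.5 0 0 0 1;0 0 0 0 0 0 1';python3 -m jog '-0.17 0.458 0 0 0 0 1;-0.17 0.458 0 0 0 0 1;-0.17 0.458 0 0 0 0 1;-0.17 0.458 0 0 0 0 1;-0.17 0.458 0 0 0 0 1'; python3 -m jog '-0.17 0.458 0 0 0 0 1;-0.17 0.458 0 0 0 0 1;0 0 0 0 0 0 1;0 0 0 0 0 0 1'
```

```text
time: 12.88
tool_pos: [545.5, -54.0, 242.6]
tcp_rot: [-179.9, 0.4, -0.1]
ft_force: [-0.1, 0.2, 1.0]
finger_gap: 85.6
grip_force: 0.0
time: 13.5
tool_pos: [548.2, -53.2, 248.2]
tcp_rot: [180.0, -0.1, -0.0]
ft_force: [-1.0, -1.0, 5.7]
finger_gap: 29.7
grip_force: 48.9
time: 14.12
tool_pos: [549.3, -53.2, 352.5]
tcp_rot: [179.9, -0.6, -0.0]
ft_force: [-0.1, -0.2, -2.4]
finger_gap: 28.9
grip_force: 50.1
time: 14.75
tool_pos: [461.5, -283.1, 345.5]
tcp_rot: [-180.0, 0.0, -0.0]
ft_force: [0.6, -0.3, -0.8]
finger_gap: 29.4
grip_force: 50.2
time: 15.25
tool_pos: [428.3, -373.1, 345.4]
tcp_rot: [-179.9, 0.0, -0.1]
ft_force: [-0.2, -0.3, -2.1]
finger_gap: 29.2
grip_force: 50.3
```

```bash
python3 -m jog '0 0 0.4 0 0 0 1;0 0 0.4 0 0 0 1;0 0 0.1 0 0 0 1;0 0 0.03 0 0 0 1;0 0 0 0 0 0 1';python3 -m jog '0 0 0 0 0 0 -1;0 0 0 0 0 0 -1;0 0 0 0 0 0 -1;0 0 0 0 0 0 -1;0 0 0 0 0 0 -1'; python3 -m jog '0 0 -0.4 0 0 0 -1;0 0 -0.4 0 0 0 -1;0 0 -0.2 0 0 0 -1;0 0 0 0 0 -0.157 0.06;0 0 0 0 0 -0.157 0.06'; python3 -m jog '0 0 0 0 0 -0.157 0.06;0 0 0 0 0 -0.157 0.06;0 0 0 0 0 -0.157 0.06;0 0 0 0 0 -0.157 0.06;0 0 0 0 0 -0.157 0.06';python3 -m jog '0 0 0 0 0 -0.157 0.06;0 0 0 0 0 -0.157 0.06;0 0 0 0 0 0 0.06'; python3 - <<'E'
from h import *
s=snapshot("top");crop(s,(235,105,365,235),4.5,"pics/c3.png")
E
```

```text
time: 15.88
tool_pos: [429.2, -373.8, 255.1]
tcp_rot: [179.9, -0.1, 0.0]
ft_force: [0.3, 0.4, -0.7]
finger_gap: 29.3
grip_force: 50.3
time: 16.5
tool_pos: [428.4, -373.6, 253.4]
tcp_rot: [-180.0, 0.0, -0.0]
ft_force: [0.7, 0.2, 0.1]
finger_gap: 85.6
grip_force: 0.0
time: 17.12
tool_pos: [428.3, -373.5, 353.0]
tcp_rot: [-180.0, 0.0, 19.1]
ft_force: [-0.2, -0.3, -0.5]
finger_gap: 51.6
grip_force: 0.0
time: 17.75
tool_pos: [428.2, -373.4, 352.3]
tcp_rot: [-179.9, -0.0, 66.2]
ft_force: [-0.2, 1.0, -0.2]
finger_gap: 40.4
grip_force: 0.0
time: 18.12
tool_pos: [428.3, -373.4, 352.5]
tcp_rot: [-179.9, -0.1, 84.7]
ft_force: [-0.1, 0.2, -0.4]
finger_gap: 39.8
grip_force: 0.0
```

View pics/c3.png

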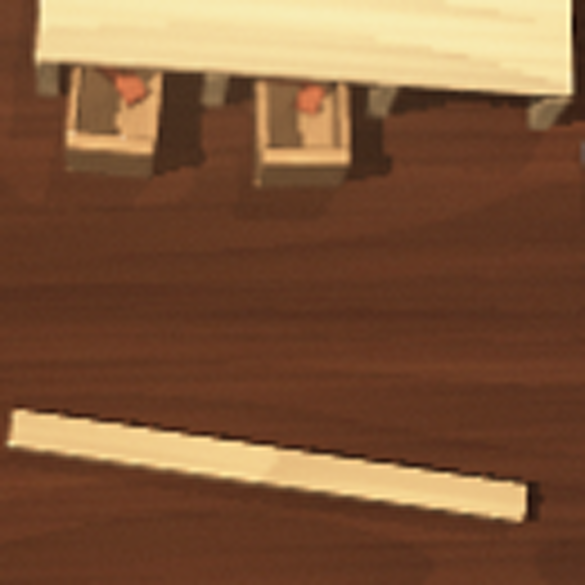

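The dispensers are cleared and the bar is unmoved. The front wall tops run from (67,146) to (158,151) for tray 2 and from (257,161) to (350,162) for tray 1.

```bash
python3 - <<'E'
from h import *
s=snapshot("top")
def c(p,z): return cast(s,np.array([235,105])+(np.array(p,float)+.5)/4.5-.5,z)
q=c([(67,146),(158,151),(68,136),(160,139)],48);print(q,q.mean(0))
q=c([(257,161),(350,162),(257,148),(351,150)],48);print(q,q.mean(0))
E
```

```text
[[604.6 -15.8]
 [600.2 -68.2]
 [610.7 -16.5]
 [607.4 -69.7]] [605.7 -42.6]
[[ 592.7 -125.2]
 [ 590.9 -179. ]
 [ 600.6 -125.5]
 [ 598.1 -180. ]] [ 595.6 -152.4]
```

```bash
python3 -m jog '0.469 0.295 0 0 0 0 0.06;0.469 0.295 0 0 0 0 0.06;0.469 0.295 0 0 0 0 0.06;0.469 0.295 0 0 0 0 0.06;0.469 0.295 0 0 0 0 0.06'; python3 -m jog '0 0 0 0 0 0 0.06;0 0 0 0 0 0 0.06;0 0 0.5 0 0 0 0.06;0 0 0 0 0 0 0.06;0 0 0 0 0 0 0.06'; python3 - <<'E'
from h import *
s=snapshot("wrist");cv2.imwrite("pics/w1.png",s["img"][:,:,::-1])
print(proj(s,[[595.6,-152.4,48]]),sense()["tool_pos"])
E
```

```text
time: 18.85
tool_pos: [597.6, -152.0, 353.3]
tcp_rot: [180.0, 0.0, 84.6]
ft_force: [0.5, -0.4, 1.2]
finger_gap: 40.1
grip_force: 0.0
time: 19.48
tool_pos: [596.5, -154.5, 304.4]
tcp_rot: [180.0, 0.0, 84.6]
ft_force: [0.2, -1.5, 0.6]
finger_gap: 40.2
grip_force: 0.0
[[254.2 195.5]] [ 597.  -154.5  305.5]
```

View pics/w1.png

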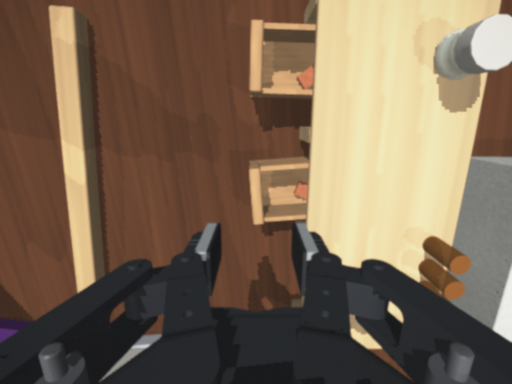

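Wrist view: tray 1's front wall runs from (255,162) to (258,222), centred near the predicted point. Tray 2's wall runs from (256,20) to (256,93). Casting both for yaw.

```bash
python3 - <<'E'
from h import *
s=snapshot("wrist")
for e in ([(250,163),(254,222),(259,162),(263,221)],[(250,21),(250,92),(262,22),(262,94)]):
    q=cast(s,e,48);d=q[0]-q[1];print(q,q.mean(0),np.degrees(np.arctan2(-d[0],d[1])))
E
```

```text
[[ 595.7 -123.8]
 [ 594.1 -177.5]
 [ 603.4 -123.7]
 [ 602.2 -177.3]] [ 598.9 -150.6] -1.7583655415328225
[[606.2 -16.8]
 [601.3 -67.1]
 [615.1 -18.3]
 [610.7 -69.5]] [608.3 -42.9] -5.5860388387391176
```

```bash
python3 -m jog '0.03 0 0 0 0 -0.05 0.06;0 0 0.4 0 0 0 0.06;0 0 0.4 0 0 0 0.06;0 0 0.25 0 0 0 0.06;0 0 0.065 0 0 0 0.06'; python3 -m jog '0 0 0 0 0 0 0.06;0 0 0 0 0 0 1;0 0 0 0 0 0 1;0 0 0 0 0 0 1;0 0 0 0 0 0 1' 50;python3 -m jog '0 0 0 0 0 0 1;0 0 0 0 0 0 1;0 0 0 0 0 0 1'
```

```text
time: 20.2
tool_pos: [596.8, -150.6, 191.4]
tcp_rot: [-179.9, -0.0, 87.7]
ft_force: [-0.0, 0.8, -0.1]
finger_gap: 40.1
grip_force: 0.1
time: 20.82
tool_pos: [597.9, -150.8, 193.9]
tcp_rot: [179.8, 0.0, 87.8]
ft_force: [0.5, 0.8, 7.3]
finger_gap: 9.5
grip_force: 50.1
time: 21.2
tool_pos: [597.9, -150.8, 193.9]
tcp_rot: [179.8, 0.0, 87.8]
ft_force: [-0.9, 1.5, 8.0]
finger_gap: 9.3
grip_force: 50.1
```

```bash
python3 -m jog '0 0 -0.04 0 0 0 1;0 -0.2 0 0 0 0 1;0 -0.3 0 0 0 0 1;0 -0.3 0 0 0 0 1;0 0 0 0 0 0 1';python3 -m jog '0 0 -0.4 0 0 0 1;0 0 -0.4 0 0 0 1;0 0 -0.4 0 0 0 1;0 0 0 0 0 0 1;0 0 0 0 0 0 1';python3 - <<'E'
from h import *
s=snapshot("wrist");cv2.imwrite("pics/w2.png",s["img"][:,:,::-1])
E
```

```text
time: 21.82
tool_pos: [515.1, -147.1, 195.2]
tcp_rot: [-179.9, -0.0, 87.7]
ft_force: [0.7, 0.8, -2.5]
finger_gap: 8.9
grip_force: 49.1
time: 22.45
tool_pos: [517.2, -147.3, 315.4]
tcp_rot: [-180.0, -0.0, 87.8]
ft_force: [-0.6, 0.2, -1.9]
finger_gap: 9.7
grip_force: 49.2
```

View pics/w2.png

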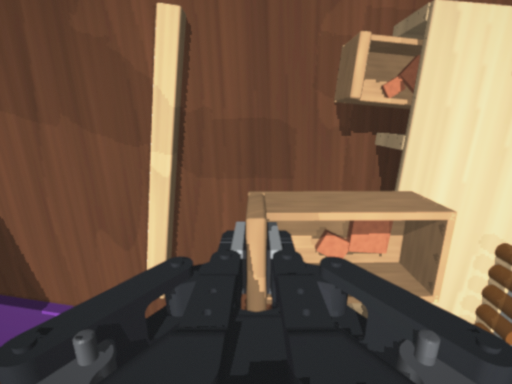

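Tray 1 hangs level in the grip, with its wall at (258,250). Turning, then carrying it to the mat.

```bash
python3 -m jog '0 0 0 0 0 0.153 1;0 0 0 0 0 0.153 1;0 0 0 0 0 0.153 1;0 0 0 0 0 0.153 1;0 0 0 0 0 0.153 1';python3 -m jog '0 0 0 0 0 0.153 1;0 0 0 0 0 0.153 1;0 0 0 0 0 0.153 1;0 0 0 0 0 0.153 1;0 0 0 0 0 0 1';python3 -m jog '0.035 -0.496 0 0 0 0 1;0.035 -0.496 0 0 0 0 1;0.035 -0.496 0 0 0 0 1;0.035 -0.496 0 0 0 0 1;0.035 -0.496 0 0 0 0 1';python3 -m jog '0.035 -0.496 0 0 0 0 1;0.035 -0.496 0 0 0 0 1;0.035 -0.496 0 0 0 0 1;0.035 -0.496 0 0 0 0 1;0.035 -0.496 0 0 0 0 1';python3 -m jog '0 0 0 0 0 0 1;0 0 0 0 0 0 1;0 0 0 0 0 0 1'
```

```text
time: 23.12
tool_pos: [516.6, -147.1, 313.7]
tcp_rot: [-179.8, 0.1, 41.6]
ft_force: [0.1, 0.6, -1.0]
finger_gap: 9.0
grip_force: 49.3
time: 23.75
tool_pos: [516.6, -147.2, 314.1]
tcp_rot: [-179.9, 0.2, 5.2]
ft_force: [-0.4, 0.4, -1.3]
finger_gap: 9.2
grip_force: 49.3
time: 24.38
tool_pos: [511.8, 102.8, 315.0]
tcp_rot: [-180.0, 0.1, 5.4]
ft_force: [2.5, -0.2, -2.3]
finger_gap: 9.2
grip_force: 49.3
time: 25.0
tool_pos: [507.1, 351.3, 314.7]
tcp_rot: [180.0, 0.1, 5.4]
ft_force: [1.0, -0.5, -0.1]
finger_gap: 9.2
grip_force: 49.3
time: 25.38
tool_pos: [507.7, 348.6, 315.4]
tcp_rot: [180.0, 0.0, 5.1]
ft_force: [0.1, 0.6, -0.5]
finger_gap: 9.2
grip_force: 49.5
```

```bash
python3 -m jog '0 0 0.4 0 0 0 1;0 0 0.4 0 0 0 1;0 0 0.25 0 0 0 1;0 0 0.1 0 0 0 1;0 0 0.025 0 0 0 1';python3 -m jog '0 0 0 0 0 0 1;0 0 0 0 0 0 0.4;0 0 0 0 0 0 0.2;0 0 0 0 0 0 0.2;0 0 0 0 0 0 0.2';python3 -m jog '0 0 -0.4 0 0 0 0.2;0 0 -0.4 0 0 0 0.2;0 0 -0.4 0 0 0 0.06;0 0 0 0 0 0 0.06;0 0 0 0 0 0 0.06'
```

```text
time: 26.0
tool_pos: [507.8, 349.2, 198.5]
tcp_rot: [180.0, 0.0, 5.1]
ft_force: [-0.8, -0.3, -0.5]
finger_gap: 9.0
grip_force: 49.4
time: 26.62
tool_pos: [507.6, 349.8, 198.6]
tcp_rot: [-180.0, -0.0, 5.1]
ft_force: [-0.2, -0.1, -0.1]
finger_gap: 34.1
grip_force: 0.0
time: 27.25
tool_pos: [507.4, 349.7, 318.1]
tcp_rot: [180.0, 0.0, 5.1]
ft_force: [0.1, 0.0, -0.8]
finger_gap: 40.5
grip_force: 0.0
```

```bash
python3 -m jog '0.08 0.5 0 0 0 0 0.06;0.08 0.5 0 0 0 0 0.06;0.08 0.5 0 0 0 0 0.06;0.08 0.5 0 0 0 0 0.06;0.08 0.5 0 0 0 0 0.06';python3 -m jog '0.08 0.5 0 0 0 0 0.06;0.08 0.5 0 0 0 0 0.06;0.08 0.5 0 0 0 0 0.06;0 0 0 0 0 -0.147 0.06;0 0 0 0 0 -0.147 0.06';python3 -m jog '0 0 0 0 0 -0.147 0.06;0 0 0 0 0 -0.147 0.06;0 0 0 0 0 -0.147 0.06;0 0 0 0 0 -0.147 0.06;0 0 0 0 0 -0.147 0.06';python3 -m jog '0 0 0 0 0 -0.147 0.06;0 0 0 0 0 -0.147 0.06;0 0 0 0 0 0 0.06;0 0 0 0 0 0 0.06';python3 - <<'E'
from h import *
s=snapshot("wrist");cv2.imwrite("pics/w3.png",s["img"][:,:,::-1]);print(proj(s,[[606.5,-43,48]]))
E
```

```text
time: 27.88
tool_pos: [569.3, 102.7, 316.3]
tcp_rot: [-180.0, 0.2, 5.1]
ft_force: [0.7, 1.0, -0.1]
finger_gap: 40.4
grip_force: 0.0
time: 28.5
tool_pos: [606.5, -43.9, 316.0]
tcp_rot: [-179.9, 0.2, 23.0]
ft_force: [-0.2, 0.6, 0.1]
finger_gap: 39.7
grip_force: 0.0
time: 29.12
tool_pos: [606.4, -42.8, 316.1]
tcp_rot: [-179.8, 0.1, 67.2]
ft_force: [-0.5, -0.1, 0.9]
finger_gap: 40.4
grip_force: 0.0
time: 29.62
tool_pos: [606.8, -42.9, 317.3]
tcp_rot: [-179.9, -0.0, 84.3]
ft_force: [0.7, -0.5, -0.2]
finger_gap: 40.6
grip_force: 0.0
[[255.7 194. ]]
```

View pics/w3.png

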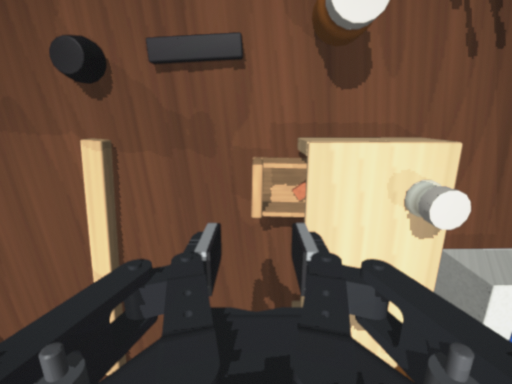

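Tray 2's wall is at (257,187), about 5 mm further along the tool's +x than the current aim. I'll correct for that and grip.

```bash
python3 -m jog '0.045 0.01 0 0 0 0 0.06;0 0 0.4 0 0 0 0.06;0 0 0.4 0 0 0 0.06;0 0 0.3 0 0 0 0.06;0 0 0.13 0 0 0 0.06'; python3 -m jog '0 0 0 0 0 0 0.06;0 0 0 0 0 0 1;0 0 0 0 0 0 1;0 0 0 0 0 0 1;0 0 0 0 0 0 1' 50;python3 -m jog '0 0 0 0 0 0 1;0 0 0 0 0 0 1;0 0 0 0 0 0 1'
```

```text
time: 30.3
tool_pos: [607.6, -38.2, 193.1]
tcp_rot: [-179.8, -0.0, 84.5]
ft_force: [0.0, -0.2, 1.0]
finger_gap: 40.1
grip_force: 0.0
time: 30.92
tool_pos: [609.5, -38.7, 197.4]
tcp_rot: [179.8, 0.0, 84.5]
ft_force: [-1.2, 0.3, 6.4]
finger_gap: 9.1
grip_force: 49.8
time: 31.3
tool_pos: [609.5, -38.7, 197.4]
tcp_rot: [179.8, 0.0, 84.5]
ft_force: [-1.0, -0.3, 6.4]
finger_gap: 9.3
grip_force: 49.8
```

```bash
python3 -m jog '0 0 -0.04 0 0 0 1;0 -0.2 0 0 0 0 1;0 -0.3 0 0 0 0 1;0 -0.3 0 0 0 0 1;0 0 0 0 0 0 1';python3 -m jog '0 0 -0.4 0 0 0 1;0 0 -0.4 0 0 0 1;0 0 -0.4 0 0 0 1;0 0 0 0 0 0.147 1;0 0 0 0 0 0.147 1';python3 -m jog '0 0 0 0 0 0.147 1;0 0 0 0 0 0.147 1;0 0 0 0 0 0.147 1;0 0 0 0 0 0.147 1;0 0 0 0 0 0.147 1';python3 -m jog '0 0 0 0 0 0.147 1;0 0 0 0 0 0.147 1;0 0 0 0 0 0 1;0 0 0 0 0 0 1'
```

```text
time: 31.92
tool_pos: [526.8, -30.6, 198.6]
tcp_rot: [-179.8, -0.0, 84.5]
ft_force: [-0.3, 0.6, -2.3]
finger_gap: 9.0
grip_force: 49.0
time: 32.55
tool_pos: [529.7, -31.0, 320.8]
tcp_rot: [179.9, -0.0, 66.6]
ft_force: [0.2, -0.2, -1.5]
finger_gap: 9.0
grip_force: 49.0
time: 33.17
tool_pos: [529.4, -31.0, 319.8]
tcp_rot: [180.0, -0.0, 22.5]
ft_force: [-0.2, 0.0, -1.7]
finger_gap: 8.9
grip_force: 49.0
time: 33.67
tool_pos: [529.1, -30.9, 319.6]
tcp_rot: [180.0, -0.0, 5.3]
ft_force: [0.5, -0.5, -1.2]
finger_gap: 9.0
grip_force: 49.0
```

```bash
python3 -m jog '-0.073 -0.477 0 0 0 0 1;-0.073 -0.477 0 0 0 0 1;-0.073 -0.477 0 0 0 0 1;-0.073 -0.477 0 0 0 0 1;-0.073 -0.477 0 0 0 0 1';python3 -m jog '-0.073 -0.477 0 0 0 0 1;-0.073 -0.477 0 0 0 0 1;-0.073 -0.477 0 0 0 0 1;0 0 0 0 0 0 1;0 0 0 0 0 0 1';python3 - <<'E'
from h import *
s=snapshot("wrist");cv2.imwrite("pics/w4.png",s["img"][:,:,::-1])
E
```

```text
time: 34.3
tool_pos: [470.8, 204.9, 319.7]
tcp_rot: [-180.0, -0.0, 5.3]
ft_force: [1.4, 0.0, -1.3]
finger_gap: 9.1
grip_force: 49.2
time: 34.92
tool_pos: [436.5, 343.9, 319.2]
tcp_rot: [180.0, 0.0, 5.3]
ft_force: [-0.1, 0.1, -0.3]
finger_gap: 8.7
grip_force: 49.3
```

View pics/w4.png

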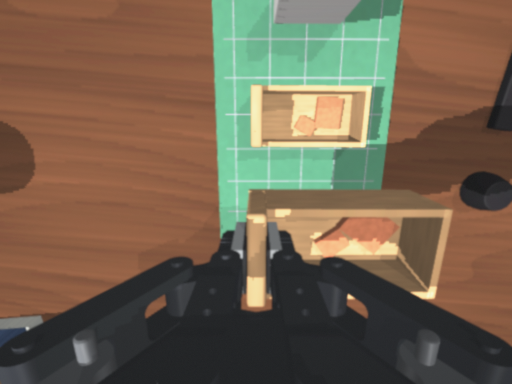

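Tray 1 stands square on the mat with its wall at (256,115), and tray 2 hangs level and in line with it. Lowering.

```bash
python3 -m jog '0 0 0.4 0 0 0 1;0 0 0.4 0 0 0 1;0 0 0.25 0 0 0 1;0 0 0.1 0 0 0 1;0 0 0.03 0 0 0 1';python3 -m jog '0 0 0 0 0 0 1;0 0 0 0 0 0 0.4;0 0 0 0 0 0 0.2;0 0 0 0 0 0 0.2;0 0 0 0 0 0 0.2';python3 -m jog '0 0 -0.4 0 0 0 0.2;0 0 -0.4 0 0 0 0.2;0 0 -0.4 0 0 0 0.06;0 0.5 0 0 0 0 0.06;0 0.5 0 0 0 0 0.06';python3 -m jog '0 0.5 0 0 0 0 0.06;0 0.5 0 0 0 0 0.06;0 0.5 0 0 0 0 0.06;0 0.5 0 0 0 0 0.06;0 0.5 0 0 0 0 0.06';python3 - <<'E'
from h import *
s=snapshot("scene");cv2.imwrite("pics/s2.png",cv2.resize(s["img"][:,:,::-1],(800,600)))
E
```

```text
time: 35.6
tool_pos: [437.0, 343.3, 201.5]
tcp_rot: [180.0, 0.0, 5.1]
ft_force: [0.7, -0.2, -0.8]
finger_gap: 9.1
grip_force: 49.3
time: 36.22
tool_pos: [436.6, 344.0, 201.6]
tcp_rot: [-180.0, -0.0, 5.1]
ft_force: [0.6, -0.3, -0.2]
finger_gap: 34.2
grip_force: 0.0
time: 36.85
tool_pos: [445.6, 243.7, 322.3]
tcp_rot: [-180.0, -0.1, 5.2]
ft_force: [0.1, -0.7, 0.1]
finger_gap: 40.2
grip_force: 0.0
time: 37.48
tool_pos: [467.8, -6.2, 321.6]
tcp_rot: [180.0, -0.0, 5.1]
ft_force: [-0.7, -0.0, 0.5]
finger_gap: 40.0
grip_force: 0.0
```

View pics/s2.png

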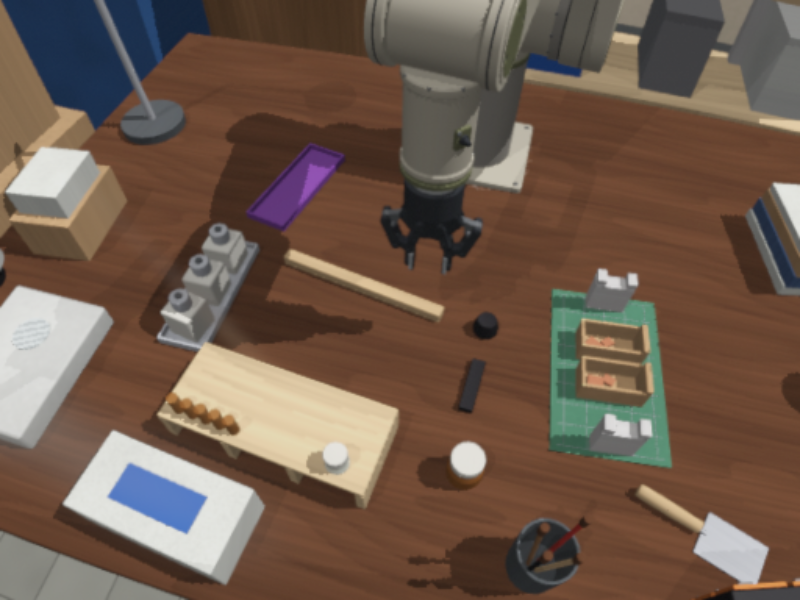

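Both trays are on the mat at (612,342) and (615,380). The three dispensers stand in the caddy at about (185,310), (205,278) and (222,245), and bay 0 is empty. Measuring the bar.

```bash
python3 - <<'E'
from h import *
for n,box in(("scene",(175,155,290,210)),("top",(230,185,370,235))):
    s=snapshot(n);hsv=cv2.cvtColor(s["img"],cv2.COLOR_RGB2HSV);H,S,V=[hsv[...,i] for i in range(3)]
    for c in blobs(((H>12)&(H<32)&(S>50)&(V>170)).astype(np.uint8),box,100): print(n,cv2.boundingRect(c),rect(s,c,20))
E
```

```text
scene (183, 160, 101, 42) [ 422.6 -126.2  297.5   21.5   80.1]
top (281, 203, 69, 18) [ 410.2 -180.4  179.5   21.1   80. ]
top (237, 196, 31, 12) [439.  -17.8  78.6  21.2  79.8]
```

```bash
python3 -m jog '-0.19 0.381 0 0 0 0 -0.2;-0.19 0.381 0 0 0 0 -0.2;-0.19 0.381 0 0 0 0 -0.2;0 0 0 0 0 -0.156 -0.2;0 0 0 0 0 -0.156 -0.2';python3 -m jog '0 0 0 0 0 -0.156 -0.2;0 0 0 0 0 -0.156 -0.2;0 0 0 0 0 -0.156 -0.2;0 0 0 0 0 -0.156 -0.2;0 0 0 0 0 -0.156 -0.2';python3 -m jog '0 0 0 0 0 -0.156 -0.2;0 0 0 0 0 0 -0.2;0 0 0 0 0 0 -0.2'
```

```text
time: 38.25
tool_pos: [421.3, -123.1, 321.4]
tcp_rot: [-180.0, -0.0, 24.1]
ft_force: [-0.6, -0.3, 0.0]
finger_gap: 51.1
grip_force: 0.0
time: 38.88
tool_pos: [421.6, -122.4, 321.3]
tcp_rot: [-180.0, -0.0, 71.0]
ft_force: [-0.1, -0.8, -0.2]
finger_gap: 51.0
grip_force: 0.0
time: 39.25
tool_pos: [421.5, -123.0, 321.4]
tcp_rot: [-180.0, -0.0, 79.9]
ft_force: [0.2, -0.3, 0.6]
finger_gap: 50.7
grip_force: 0.0
```

```bash
python3 -m jog '-0.03 0 0.4 0 0 0 -0.2;0 0 0.4 0 0 0 -0.2;0 0 0.4 0 0 0 -0.2;0 0 0.14 0 0 0 -0.2;0 0 0.06 0 0 0 -0.2'; python3 -m jog '0 0 0 0 0 0 -0.2;0 0 0 0 0 0 1;0 0 0 0 0 0 1;0 0 0 0 0 0 1;0 0 0 0 0 0 1' 60;python3 -m jog '0 0 0 0 0 0 1;0 0 0 0 0 0 1;0 0 0 0 0 0 1'
```

```text
time: 39.88
tool_pos: [420.9, -126.5, 181.3]
tcp_rot: [-180.0, -0.0, 80.0]
ft_force: [0.4, -0.3, 0.6]
finger_gap: 51.3
grip_force: 0.0
time: 40.5
tool_pos: [421.7, -126.9, 182.9]
tcp_rot: [179.8, 0.0, 80.0]
ft_force: [-0.8, 0.9, 5.1]
finger_gap: 19.9
grip_force: 59.6
time: 40.88
tool_pos: [421.7, -126.9, 182.9]
tcp_rot: [179.8, 0.0, 80.0]
ft_force: [0.0, 0.1, 6.7]
finger_gap: 20.1
grip_force: 59.6
```

```bash
python3 -m jog '0 0 -0.4 0 0 0 1;0 0 -0.4 0 0 0 1;0 0 -0.4 0 0 0 1;0 0 -0.4 0 0 0 1;0 0 0 0 0 0.1556 1';python3 -m jog '0 0 0 0 0 0.1556 1;0 0 0 0 0 0.1556 1;0 0 0 0 0 0.1556 1;0 0 0 0 0 0.1556 1;0 0 0 0 0 0.1556 1';python3 -m jog '0 0 0 0 0 0.1556 1;0 0 0 0 0 0.1556 1;0 0 0 0 0 0 1;0.1035 -0.467 0 0 0 0 1;0.1035 -0.467 0 0 0 0 1';python3 -m jog '0.1035 -0.467 0 0 0 0 1;0.1035 -0.467 0 0 0 0 1;0.1035 -0.467 0 0 0 0 1;0.1035 -0.467 0 0 0 0 1;0.1035 -0.467 0 0 0 0 1';python3 -m jog '0.1035 -0.467 0 0 0 0 1;0.1035 -0.467 0 0 0 0 1;0 0 0 0 0 0 1;0 0 0 0 0 0 1;0 0 0 0 0 0 1'; python3 - <<'E'
from h import *
s=snapshot("scene");crop(s,(325,150,475,300),3.8,"pics/s3.png")
E
```

```text
time: 41.5
tool_pos: [422.0, -127.0, 346.0]
tcp_rot: [179.6, 0.0, 70.5]
ft_force: [0.1, -0.2, -1.1]
finger_gap: 20.0
grip_force: 59.2
time: 42.12
tool_pos: [420.7, -126.5, 341.7]
tcp_rot: [180.0, -0.0, 23.7]
ft_force: [-0.4, 0.1, -0.5]
finger_gap: 20.1
grip_force: 59.2
time: 42.75
tool_pos: [432.8, -31.0, 341.7]
tcp_rot: [180.0, -0.0, 5.5]
ft_force: [1.1, -0.7, -0.7]
finger_gap: 20.2
grip_force: 59.3
time: 43.38
tool_pos: [462.6, 207.3, 341.7]
tcp_rot: [-180.0, -0.0, 5.6]
ft_force: [-0.1, 0.6, -0.9]
finger_gap: 19.8
grip_force: 59.3
time: 44.0
tool_pos: [474.6, 299.6, 341.4]
tcp_rot: [180.0, 0.0, 5.3]
ft_force: [-0.6, -0.1, -1.6]
finger_gap: 20.3
grip_force: 59.4
```

View pics/s3.png

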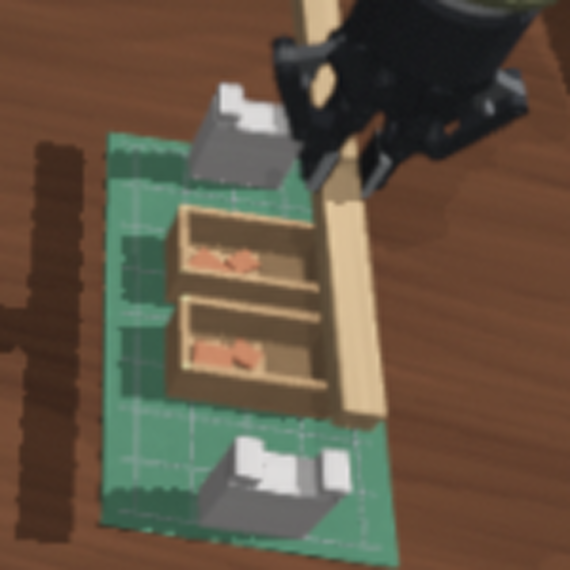

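The bar is held level and parallel to the rests' line, with the trays still square. Lowering it into the notches.

```bash
python3 -m jog '0.01 0 0.3 0 0 0 1;0 0 0.3 0 0 0 1;0 0 0.2 0 0 0 1;0 0 0.08 0 0 0 1;0 0 0 0 0 0 1';python3 -m jog '0 0 0.03 0 0 0 1;0 0 0.01 0 0 0 1;0 0 0 0 0 0 1;0 0 0 0 0 0 1'
```

```text
time: 44.68
tool_pos: [475.7, 300.5, 253.4]
tcp_rot: [180.0, 0.0, 5.3]
ft_force: [0.8, -0.6, -2.0]
finger_gap: 20.3
grip_force: 59.4
time: 45.18
tool_pos: [475.6, 300.8, 249.7]
tcp_rot: [-180.0, -0.0, 5.3]
ft_force: [0.3, -0.1, -1.2]
finger_gap: 20.4
grip_force: 59.4
```

```bash
python3 -m jog '0 0 0.005 0 0 0 1;0 0 0 0 0 0 0.3;0 0 0 0 0 0 0;0 0 0 0 0 0 0;0 0 0 0 0 0 0';python3 -m jog '0 0 -0.3 0 0 0 0;0 0 -0.4 0 0 0 0;0 0 -0.4 0 0 0 0;0 0.5 0 0 0 0 0;0 0.5 0 0 0 0 0';python3 -m jog '0 0.5 0 0 0 0 0;0 0.5 0 0 0 0 0;0 0.5 0 0 0 0 0;0 0.5 0 0 0 0 0;0 0 0 0 0 0 0'; python3 - <<'E'
from h import *
s=snapshot("scene");crop(s,(85,125,475,310),2,"pics/s4.png")
s=snapshot("top");hsv=cv2.cvtColor(s["img"],cv2.COLOR_RGB2HSV);H,S,V=[hsv[...,i] for i in range(3)]
for c in blobs(((H>12)&(H<32)&(S>50)&(V>170)).astype(np.uint8),(90,115,190,265),100): print(cv2.boundingRect(c),rect(s,c,86))
E
```

```text
time: 45.8
tool_pos: [475.6, 300.7, 249.0]
tcp_rot: [-180.0, -0.0, 5.3]
ft_force: [0.2, -0.6, -0.0]
finger_gap: 42.1
grip_force: 0.0
time: 46.42
tool_pos: [484.9, 200.4, 359.9]
tcp_rot: [-180.0, -0.1, 5.4]
ft_force: [0.8, 0.2, 0.3]
finger_gap: 42.7
grip_force: 0.0
time: 47.05
tool_pos: [503.5, -1.0, 359.0]
tcp_rot: [179.9, -0.0, 5.1]
ft_force: [-0.6, 0.4, -0.5]
finger_gap: 42.7
grip_force: 0.0
(113, 130, 18, 118) [473.  308.2 298.6  33.5   5.2]
(90, 115, 26, 12) [651.3 365.1  74.8  15.1  69.2]
```

View pics/s4.png

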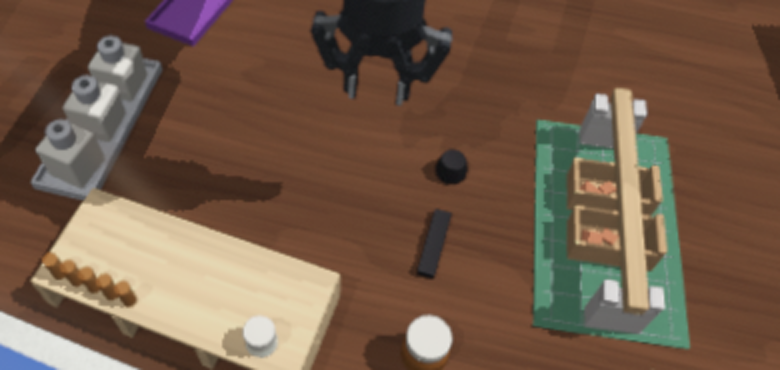

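The bar lies between the cheeks of both rests, from (623,92) to (637,305), over the two trays. The dispensers stand upright in the caddy and the other things look undisturbed. Handing in.

```bash
python3 -c "
from bench import *
print(hand_in())"
```

```text
the job is handed in; nothing more can be done
None
```

I handed the job in at about 47 s of the 210 s, though `hand_in()` returned no verdict: the three dispensers stand in the steel caddy, both trays found (bays 1 and 2; bay 0 was empty) are on the mat, and the bar lies in both notches.

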